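# Balance two unevenly filled cutlery cases on a light footed tray

## Task

Take the two closed cutlery cases from the slanted stand and lay them flat, lid up and lengthwise side by side, inside the light tray that stands on one narrow cross foot. Their contents lie towards one end or the other, so feel where each is heavy and set it down with its weight over the foot: at no time may the tray tip over or be pushed more than 4 cm from its place, and at the end it must stand level with both cases in it. Leave the glass jar, the mug and the pepper mill where they are.

Things in the scene. Friction and masses are not known exactly. Their poses are not given: they have to be found in the camera images.
- tray: loose, very light plywood tray (about 0.12 kg), outside 276 x 200 mm (x, y), on one narrow dark foot across its middle, 14 mm wide along x, 180 mm long along y. Origin: on the worktop under the foot's middle; x along the tray's length, z up. It tips when the common centre of mass of tray and load is over 7 mm from its middle along x (one case alone: the case's own over about 10 mm).
- tray_floor (a point): middle of the tray's inner floor, 25 mm above the worktop; axes as the tray's. The inner floor is 264 x 188 mm (x, y); the rim round it is 6 mm thick and stands 10 mm above it. Empty, the tray stands level; tipped right over it leans about 0.15 rad.
- stand: fixed wooden stand, base 165 x 170 x 12 mm, origin under the base's centre, z up. Two bays at y = +50 and -50 mm, each an inclined plank 36 mm wide (narrower than a case, so a case's long sides are free), rising at 40 degrees towards +x, with a lip 16 mm high at the low end against which the case rests.
- case_1_mid (a point): centre (half-way up) of a closed light-wood cutlery case, 170 x 44 x 50 mm (its x, y, z), dark seam 34 mm up, brass plates on both ends; x runs along it (at the start up the slope), z out of its lid. About 0.3 kg, nearly all of it contents: its centre of mass lies within 42 mm of this point along x, towards either end; not to be seen, only felt. Contents do not shift in handling.
- case_2_mid (a point): centre of the second case, the same as case 1 in look, size, axes and weight; its contents lie differently, its centre of mass again anywhere within 42 mm of this point along x. Either case may stand in either bay of the stand.
- jar: bystander: glass jar with a metal screw lid, 73 mm across, 118 mm high; origin under its centre
- mug: bystander: black mug, 88 x 126 x 106 mm with its handle; origin under its centre
- mill: bystander: turned brown wooden pepper mill, 58 mm across, 170 mm high; origin under its centre

How it is judged:
At the end, for the whole second after the job is handed in: Both cases lie in the tray on its floor (centres 45 to 55 mm above the tray's origin, at most 55 mm from its middle along its length and 75 mm across), lengthwise to within 0.2 rad, lid up; the tray stands level within 0.035 rad, at rest, less than 40 mm from where it stood (angle between tray's own z axis and vertical below 0.035 rad and linear speed of tray below 0.02 m/s and angular speed of tray below 0.1 rad/s and distance of tray_floor from where it was at the start of the episode below 0.04 m and z of case_1_mid in the frame of tray between 0.045 and 0.055 m and x of case_1_mid in the frame of tray between -0.055 and 0.055 m and y of case_1_mid in the frame of tray between -0.075 and 0.075 m and angle between the x axis of each of case_1_mid, case_2_mid and the x axis of tray, either way round below 0.2 rad and angle between each of case_1_mid, case_2_mid's own z axis and vertical below 0.06 rad and z of case_2_mid in the frame of tray between 0.045 and 0.055 m and x of case_2_mid in the frame of tray between -0.055 and 0.055 m and y of case_2_mid in the frame of tray between -0.075 and 0.075 m); the robot touches nothing.
It fails at once if the tray tips over (more than 0.1 rad) (angle between tray's own z axis and vertical above 0.1 rad).
It fails at once if the tray is pushed more than 40 mm from its place (distance of tray_floor from where it was at the start of the episode above 0.04 m).
It fails at once if the glass jar is moved more than 30 mm (distance of jar from where it was at the start of the episode above 0.03 m).
It fails at once if the mug is moved more than 30 mm (distance of mug from where it was at the start of the episode above 0.03 m).
It fails at once if the pepper mill is moved more than 30 mm (distance of mill from where it was at the start of the episode above 0.03 m).
It also fails if it takes over 67 s, if anything falls off the work surface, if the arm or the gripper's body presses on something with over 40 N, if the wrist force passes 120 N, or if a joint passes its speed limit or range.

## Robot

A 6-joint arm with a two-finger parallel gripper is mounted at the origin on a cart in front of the work surface, level with it; the furniture and walls round the work are solid. World frame = base frame: x ahead of the robot, y to its left, z up, the work surface at z = 0. Lengths are in m, angles in rad, forces in N, time in s.
With the tool pointing down it reaches from about 0.275 to 0.75 m from the base axis. Payload 10.2 kg.
Tool frame: the origin (TCP) lies at the very end of the fingers, on their centre line; the grasp point (between the pads) lies 19 mm behind it (r.grasp_offset is the distance from the TCP to the grasp point, in m); x points along the fingers, z is the direction in which the jaws open and shut, and the axes are right-handed (so a half turn about x gives the same grasp; the last joint's range is limited). The gripper opens to 88 mm and grips with 3 to 60 N. Pads are 18 mm wide; open, the fingers measure 123 mm over their backs; the gripper's body (75 mm by 187 mm) begins 45 mm behind the grasp point.
Start: joints at [1.009, 0.313, 1.498, -0, 1.331, -0.223], TCP at [0.174, 0.495, 0.239] pointing down, gripper open.
Joint ranges: [-2.94, 2.94], [-0.97, 2.17], [0.19, 2.56], [-1.23, 4.37], [0.02, 3.11], [-2.88, 2.88]. Speed limits (rad/s): [2.39, 2.39, 3.01, 3.14, 3.14, 3.14].

## Interface

Orientations are given as a unit quaternion [w, x, y, z].
In Python, from station import r, imaging gives the robot as it stands. Calls block until the motion is done:
- r.reach(position, orientation): joint-space move of the TCP to a pose.
- r.move_linear(position, max_speed=0.15, rot=None): straight line of the TCP; rot=None keeps the orientation; max_speed is the mean speed in m/s.
- r.set_joints(angles): joint-space move.
- r.command_gripper(opening, f_grip=None): finger opening in m; f_grip is the grip in N (None keeps the last); returns when the fingers have stopped.
- r.wait(seconds).
- r.ik(position, orientation): joint angles nearest the present ones, or None.
- r.state(): the state.
- imaging.get_image(name): name is "side" or "top"; returns the picture (420x560x3 uint8, red, green, blue); there is no depth.
- imaging.camera_info(name): a dict with "K" (3x3 intrinsics, pixels), "R" (3x3) and "t" (3): a world point X has camera coordinates R X + t. Camera axes: x right, y down, z forward; pixel columns grow to the right and rows downward; lengths in m; the calibration is good to about 2 mm. A picture is of the moment at which its call begins. camera_info takes no time and is no camera call.
A pose or a line that the arm cannot do raises r.Unreachable and nothing moves.
- r.hand_in(): hands the job in, once; it reports no verdict.
The state is a dict: "t": time; "joint_positions": joint angles; "joint_velocities": joint speeds; "joint_torque": joint torques, N m; "tool_pos": TCP position; "eef_rot": TCP orientation; "wrist_force": force on the tool from outside, world axes, zero at the start; "wrist_torque": the same for the moment, N m; "width": finger opening in m.
Only numpy, scipy, OpenCV 4.12 (cv2) and the standard library are available. Lean on these libraries where they do the work, as an engineer would, in place of code of your own. Each camera call takes 0.05 s, during which the arm holds its last target.

## Working session

There is one attempt and no reset: what is moved stays moved. The work goes in short steps, each a Python script; the robot and the scene stay as the last script left them, time stands still between calls to the robot, and variables do not carry over. Pictures are saved under pics/ and viewed, and the job is handed in when it is done.

```bash
ls; mkdir -p pics; python3 - <<'E'
from station import r, imaging
import cv2
for n in ("side","top"):
    im=imaging.get_image(n); cv2.imwrite(f"pics/{n}0.png",im[:,:,::-1])
    c=imaging.camera_info(n); print(n,c["K"].tolist() if hasattr(c["K"],'tolist') else c["K"],c["R"],c["t"])
s=r.state(); print(s, r.grasp_offset)
E
```

```text
pics
side [[408.2304565027193, 0.0, 278.96071750348466], [0.0, 408.2304565027193, 207.2883620619032], [0.0, 0.0, 1.0]] [[-0.99450955 -0.10148212  0.0255369 ]
 [-0.06853476  0.44721971 -0.89179455]
 [ 0.07908059 -0.88864836 -0.45171932]] [0.56024187 0.23519165 1.02546119]
top [[467.71151078197727, 0.0, 274.69854535306723], [0.0, 467.71151078197727, 214.44320337480687], [0.0, 0.0, 1.0]] [[-0.00713993 -0.99945979 -0.03208038]
 [-0.99179299  0.01117328 -0.12736491]
 [ 0.12765455  0.03090772 -0.99133699]] [-0.21893148  0.61191777  1.08118337]
{'t': 0.1, 'joint_positions': array([ 1.00861568e+00,  3.13379712e-01,  1.49835518e+00, -3.13077870e-05,
        1.33099782e+00, -2.23402734e-01]), 'joint_velocities': array([ 0.0001021 , -0.00061205, -0.00179285, -0.00035473,  0.00047577,
        0.00062807]), 'joint_torque': array([ 1.93049222e-03, -4.02812183e+01, -2.52642399e+01,  6.95362757e-02,
        3.42520955e-02, -1.00746291e-05]), 'tool_pos': array([0.17437511, 0.49496106, 0.23822787]), 'eef_rot': array([ 0.57676412, -0.40872017,  0.5775007 ,  0.40839188]), 'wrist_force': array([ 0.06166787, -0.64220963, -0.21191809]), 'wrist_torque': array([-0.05923153, -0.00158262,  0.02776557]), 'width': 0.08826724828300228} 0.0187
```

View pics/side0.png

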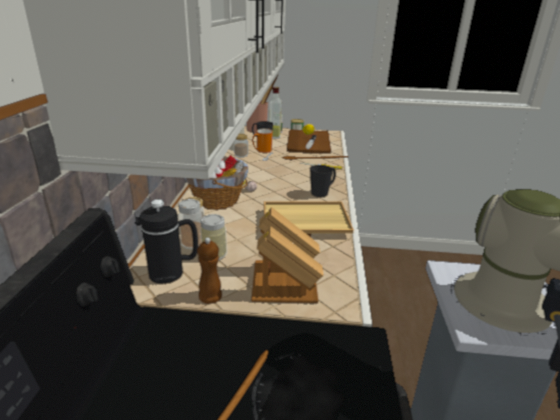

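View pics/top0.png

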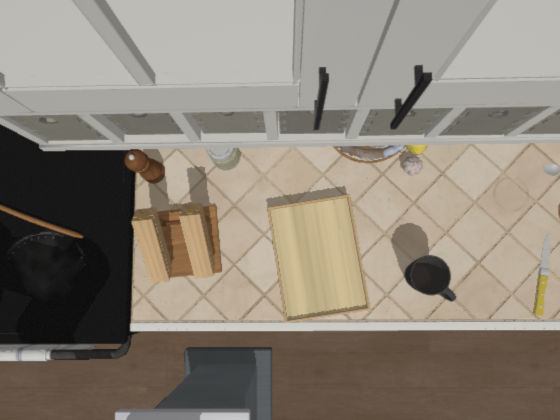

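The side view shows the two cases near (290,245), rising to the left (+x). The tray is at about (305,215), with the mill at (209,270), the jar at (213,235) and the mug at (320,180). In the top view the cases are at (153,247) and (196,242), and the tray is at (317,257). Next I'll enlarge these areas to pick corners.

```bash
python3 - <<'E'
import cv2
a=cv2.imread("pics/top0.png"); cv2.imwrite("pics/t_a.png",cv2.resize(a[130:330,110:310],None,fx=3,fy=3,interpolation=cv2.INTER_CUBIC))
cv2.imwrite("pics/t_b.png",cv2.resize(a[180:330,255:455],None,fx=4,fy=4,interpolation=cv2.INTER_CUBIC))
b=cv2.imread("pics/side0.png"); cv2.imwrite("pics/s_a.png",cv2.resize(b[180:310,180:360],None,fx=4.4,fy=4.4,interpolation=cv2.INTER_CUBIC))
E
```

```text
(no output)
```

View pics/t_a.png

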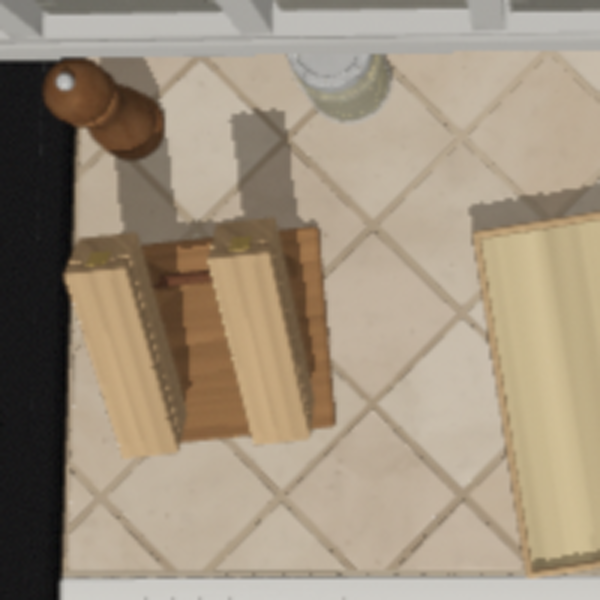

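View pics/t_b.png

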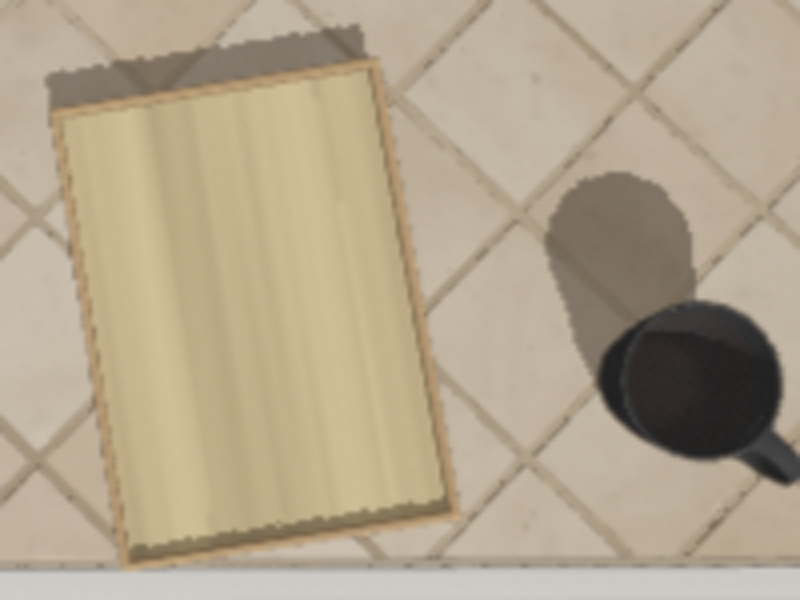

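View pics/s_a.png

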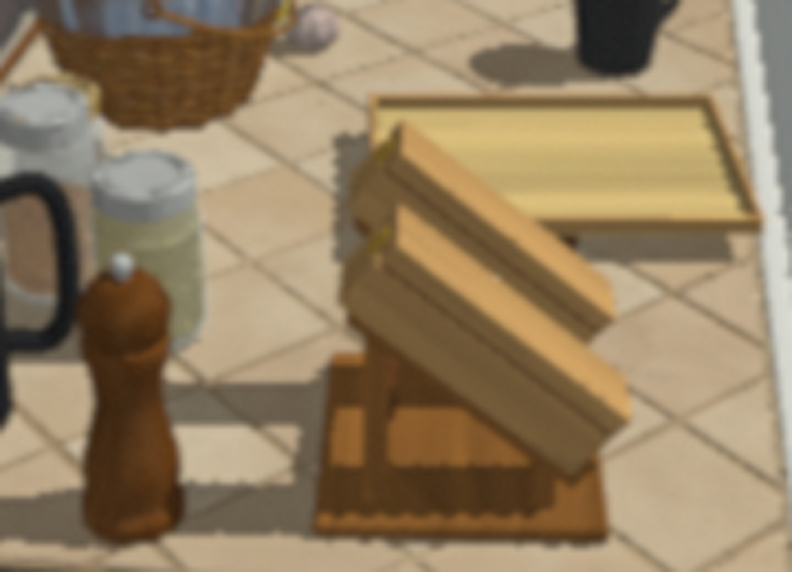

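Corners picked by eye in the zooms, in crop pixels:
- **Tray rim (top view):** (52,113), (378,60), (457,516), (127,567)
- **Left case lid (top view):** (68,273), (128,265), (180,450), (122,458)
- **Right case lid (top view):** (212,262), (272,253), (310,437), (255,443)

The side view gives the high lid edges. I'll cast the rays and fit the poses from these corner points.

```bash
cat > h.py <<'E'
import numpy as np, cv2
from scipy.optimize import least_squares
from scipy.spatial.transform import Rotation as Rn
from station import r, imaging
CI={n:imaging.camera_info(n) for n in("side","top")}
CI={n:{k:np.array(v) for k,v in c.items() if k in"KRt"} for n,c in CI.items()}
def proj(n,X):
    c=CI[n]; X=np.atleast_2d(X); p=(X@c["R"].T+c["t"])@c["K"].T; return p[:,:2]/p[:,2:]
def ray(n,u):
    c=CI[n]; o=-c["R"].T@c["t"]; d=c["R"].T@np.linalg.solve(c["K"],[u[0],u[1],1]); return o,d
def onz(n,u,z):
    o,d=ray(n,u); return o+d*(z-o[2])/d[2]
def tri(u,v):
    (o1,d1),(o2,d2)=ray("top",u),ray("side",v)
    A=np.stack([d1,-d2],1); s=np.linalg.lstsq(A,o2-o1,rcond=None)[0]
    a,b=o1+s[0]*d1,o2+s[1]*d2; return (a+b)/2,np.linalg.norm(a-b)
E
python3 - <<'E'
from h import *
T=lambda p:np.array(p)/3+[110,130]; Tb=lambda p:np.array(p)/4+[255,180]; S=lambda p:np.array(p)/4.4+[180,180]
print("cams",ray("top",(0,0))[0],ray("side",(0,0))[0])
tr=np.array([onz("top",Tb(p),.035) for p in[(52,113),(378,60),(457,516),(127,567)]])
print("tray",tr.round(4).tolist(),tr.mean(0)); 
print([np.linalg.norm(tr[i]-tr[(i+1)%4]).round(4) for i in range(4)])
e=tr[0]+tr[1]-tr[2]-tr[3]; print("yaw",np.arctan2(e[1],e[0]))
ts=np.array([onz("side",S(p),.035) for p in[(372,97),(712,97),(762,227)]]); print("tray side",ts.round(4).tolist())
q=[onz("top",T(p),.012).round(4).tolist() for p in[(318,228),(335,425)]]; print("stand right corners",q)
q=[onz("side",S(p),.012).round(4).tolist() for p in[(315,520),(605,530),(330,355)]]; print("stand side",q)
# cases: lid corners order hiL(+y),hiR,loR,loL
def fit(top,side):
    loc=np.array([[85,22,25],[85,-22,25],[-85,-22,25],[-85,22,25]])/1000
    def f(p):
        X=loc@Rn.from_euler("ZY",[p[3],-p[4]]).as_matrix().T+p[:3]
        e=[(proj("top",X[i])[0]-u) for i,u in top]+[(proj("side",X[i])[0]-u) for i,u in side]
        return np.append(np.ravel(e),(p[4]-np.radians(40))*50)
    s=least_squares(f,[.3,.3,.1,0,.7]); print(s.x.round(4),np.round(s.fun,1)); return s.x
fit([(0,T((68,273))),(1,T((128,265))),(2,T((180,450))),(3,T((122,458)))],[(1,S((398,207))),(0,S((388,265))),(3,S((615,435)))])
fit([(0,T((212,262))),(1,T((272,253))),(2,T((310,437))),(3,T((255,443)))],[(1,S((403,124))),(0,S((393,178)))])
for n,a,b in[("jar",None,None)]:pass
print("mill top",onz("top",(132,157),.165),"base",onz("top",(157,175),0)); print("jar",onz("top",(221,152),.118))
print("mug",onz("top",(430,275),.1))
E
```

```text
cams [ 0.46731463 -0.25906725  1.14273052] [0.49219061 0.86294659 0.65865643]
tray [[0.6251, -0.2086, 0.035], [0.6548, -0.4037, 0.035], [0.3869, -0.4418, 0.035], [0.3588, -0.2507, 0.035]] [ 0.50638901 -0.3262021   0.035     ]
[np.float64(0.1973), np.float64(0.2706), np.float64(0.1932), np.float64(0.2696)]
yaw 0.14912104657694486
tray side [[0.6549, -0.3963, 0.035], [0.3876, -0.4378, 0.035], [0.3603, -0.2349, 0.035]]
stand right corners [[0.6354, -0.0798, 0.012], [0.4753, -0.095, 0.012]]
stand side [[0.6216, 0.0871, 0.012], [0.462, 0.0743, 0.012], [0.638, -0.0723, 0.012]]
[0.5366 0.0451 0.1011 0.079  0.7045] [-0.3 -0.9  0.4 -0.1 -0.1 -0.4  0.2 -1.4 -0.6  1.7  0.9 -1.9  2.6  0.7
  0.3]
[ 0.5444 -0.0555  0.0978  0.0797  0.7025] [-0.4 -1.3  0.3 -0.2  0.4  0.3 -0.3 -0.1 -0.1  2.3  1.5 -1.9  0.2]
mill top [0.72203761 0.0794972  0.165     ] base [0.71770064 0.07167313 0.        ]
jar [ 0.74273678 -0.10686968  0.118     ]
mug [ 0.46411183 -0.56571052  0.1       ]
```

Checks against the given sizes:

| Item | Fit | Check |
|---|---|---|
| Stand | Centre (0.548, -0.003), yaw about 0.08 | Two views agree |
| Cases | Spacing 101 mm, pitch 40°, yaw 0.079 | Expected spacing 100 mm |
| Tray | Centre about (0.506, -0.326), yaw 0.149 | Sides 2–3% short |

Next I'll check the cabinet clearance and inverse kinematics, then grasp case B, the right one.

```bash
cat >> h.py <<'E'
CASE={"A":([.5366,.0451,.1005,],.079),"B":([.5444,-.0555,.0985],.079)}
TRAY=np.array([.506,-.325]);TYAW=.149
G=r.grasp_offset
def quat(yaw,pitch,flip):
    # case frame: x up slope by pitch; tool x=-case z, tool z=+-case y
    C=Rn.from_euler("ZY",[yaw,-pitch]).as_matrix()
    s=-1 if flip else 1
    X=-C[:,2];Z=s*C[:,1];Y=np.cross(Z,X)
    return np.roll(Rn.from_matrix(np.stack([X,Y,Z],1)).as_quat(),1),C
def tcp(mid,C,up=.003):  # grasp point `up` above case mid
    return np.array(mid)+C[:,2]*(up-G)
E
python3 - <<'E'
from h import *
# cabinet front-bottom edge: x,z
for z in(.3,.4,.5,.6): print(z,onz("top",(300,147),z)[0], [onz("side",p,z).round(3).tolist() for p in[(190,167),(240,95)]])
for k in"BA":
  m,y=CASE[k]
  for fl in(0,1):
    for pi,mm,yy in[(np.radians(40),m,y),(0,[.48,-.1,.25],y),(0,[TRAY[0],TRAY[1],.06],TYAW)]:
        q,C=quat(yy,pi,fl); print(k,fl,round(pi,2),tcp(mm,C).round(3),[None if v is None else np.round(v,2) for v in[r.ik(tcp(mm,C)+C[:,2]*h,q) for h in(0,.08)]])
E
```

```text
0.3 0.701001220171297 [[0.786, -0.022, 0.3], [0.823, -0.858, 0.3]]
0.4 0.6732715260375185 [[0.704, 0.225, 0.4], [0.731, -0.378, 0.4]]
0.5 0.64554183190374 [[0.622, 0.472, 0.5], [0.639, 0.102, 0.5]]
0.6 0.6178121377699617 [[0.54, 0.718, 0.6], [0.546, 0.582, 0.6]]
B 0 0.7 [ 0.554 -0.055  0.086] [None, None]
B 0 0 [ 0.48  -0.1    0.234] [array([-0.44,  0.24,  1.61,  0.  ,  1.3 , -2.09]), array([-0.44,  0.19,  1.46,  0.  ,  1.49, -2.09])]
B 0 0 [ 0.506 -0.325  0.044] [array([-0.77,  0.69,  1.46,  0.  ,  1.  , -2.49]), array([-0.77,  0.58,  1.4 ,  0.  ,  1.16, -2.49])]
B 1 0.7 [ 0.554 -0.055  0.086] [array([-0.46,  0.38,  2.08,  1.4 ,  0.34, -0.25]), array([-0.54,  0.15,  2.16,  1.06,  0.44,  0.06])]
B 1 0 [ 0.48  -0.1    0.234] [array([-0.44,  0.24,  1.61, -0.  ,  1.3 ,  1.05]), array([-0.44,  0.19,  1.46, -0.  ,  1.49,  1.05])]
B 1 0 [ 0.506 -0.325  0.044] [array([-0.77,  0.69,  1.46, -0.  ,  1.  ,  0.66]), array([-0.77,  0.58,  1.4 , -0.  ,  1.16,  0.66])]
A 0 0.7 [0.547 0.046 0.088] [None, array([-0.26,  0.12,  2.2 ,  0.95,  0.27, -2.77])]
A 0 0 [ 0.48  -0.1    0.234] [array([-0.44,  0.24,  1.61,  0.  ,  1.3 , -2.09]), array([-0.44,  0.19,  1.46,  0.  ,  1.49, -2.09])]
A 0 0 [ 0.506 -0.325  0.044] [array([-0.77,  0.69,  1.46,  0.  ,  1.  , -2.49]), array([-0.77,  0.58,  1.4 ,  0.  ,  1.16, -2.49])]
A 1 0.7 [0.547 0.046 0.088] [array([-0.22,  0.36,  2.11,  1.57,  0.19, -0.23]), array([-0.26,  0.12,  2.2 ,  0.95,  0.27,  0.37])]
A 1 0 [ 0.48  -0.1    0.234] [array([-0.44,  0.24,  1.61, -0.  ,  1.3 ,  1.05]), array([-0.44,  0.19,  1.46, -0.  ,  1.49,  1.05])]
A 1 0 [ 0.506 -0.325  0.044] [array([-0.77,  0.69,  1.46, -0.  ,  1.  ,  0.66]), array([-0.77,  0.58,  1.4 , -0.  ,  1.16,  0.66])]
```

The tilted grasp is reachable with the half-turn orientation. The cabinet's front edge is at about x 0.66, z 0.45, so it is clear. I'll take an unloaded baseline with the tool down, then grasp B.

```bash
cat >> h.py <<'E'
P40=np.radians(40)
def avg(n=12):
    f=[];t=[]
    for _ in range(n):
        r.wait(.04); s=r.state(); f.append(s["wrist_force"]); t.append(s["wrist_torque"])
    return np.mean(f,0),np.mean(t,0),np.std(f,0),np.std(t,0)
def show(tag):
    s=r.state(); print(tag,"t",round(s["t"],2),"tcp",s["tool_pos"].round(4),"F",s["wrist_force"].round(2),"T",s["wrist_torque"].round(3),"w",round(s["width"],4))
FEEL=[.45,-.16,.26]
def pic(tag):
    for n in("top","side"): cv2.imwrite(f"pics/{n}{tag}.png",imaging.get_image(n)[:,:,::-1])
E
python3 - <<'E'
from h import *
q,C=quat(.079,0,1); r.reach(FEEL,q); show("feel")
r.wait(.2); print(*[x.round(4) for x in avg()])
m,y=CASE["B"]; q,C=quat(y,P40,1); p=tcp(m,C)
r.reach(p+C[:,2]*.09,q); show("pre"); pic("pre")
E
python3 - <<'E'
import cv2,numpy as np
a=cv2.imread("pics/toppre.png")[100:340,100:400];b=cv2.imread("pics/sidepre.png")[100:340,150:450]
cv2.imwrite("pics/pre.png",cv2.resize(np.hstack([a,b]),(800,320)))
E
```

```text
feel t 2.62 tcp [ 0.4502 -0.1594  0.26  ] F [-0.04 -0.19  0.24] T [0.003 0.143 0.024] w 0.0883
[ 0.186   0.3658 -0.0241] [-0.016   0.1501 -0.0091] [0.5285 0.2947 0.4651] [0.0207 0.0245 0.0215]
pre t 4.28 tcp [ 0.4975 -0.0596  0.1562] F [ 1.34 -0.17  1.09] T [-0.014  0.447 -0.025] w 0.0883
```

View pics/pre.png

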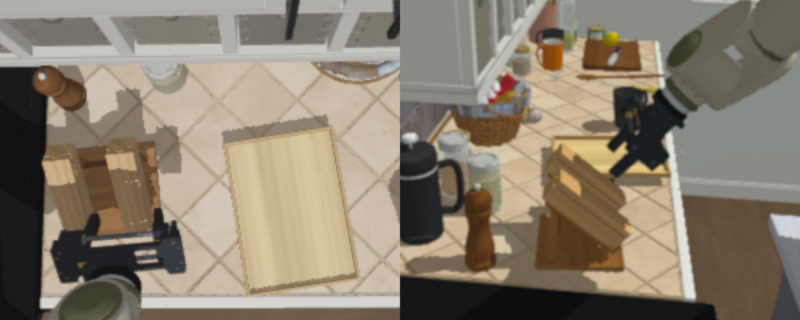

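The hand hovers square to the slope, with its fingers straddling the right case at about (125,200) in the left half. I'll descend along the lid normal in two stages while watching the force.

```bash
python3 - <<'E'
from h import *
m,y=CASE["B"]; q,C=quat(y,P40,1); p=tcp(m,C)
r.move_linear(p+C[:,2]*.035); show("a")
r.move_linear(p+C[:,2]*.003,max_speed=.06); show("b")
r.command_gripper(.030,f_grip=50); show("grip")
E
```

```text
a t 4.89 tcp [ 0.5321 -0.0565  0.1135] F [-0.01  0.29 -0.23] T [-0.059  0.413 -0.036] w 0.0878
b t 5.58 tcp [ 0.5525 -0.0549  0.0892] F [-0.55  0.28  0.9 ] T [-0.026  0.389 -0.034] w 0.088
grip t 6.32 tcp [ 0.5525 -0.0548  0.0888] F [-1.81 -0.18  1.67] T [0.126 0.44  0.213] w 0.0435
```

```bash
python3 - <<'E'
from h import *
m,y=CASE["B"]; q,C=quat(y,P40,1); p=tcp(m,C)
r.move_linear(p+C[:,2]*.10,max_speed=.12); show("up")
q,C=quat(.079,0,1); r.reach(FEEL,q); show("feel")
r.wait(.3); print(*[x.round(4) for x in avg(25)]); print(r.state()["t"])
pic("liftB")
a=cv2.imread("pics/topliftB.png")[100:340,100:400];b=cv2.imread("pics/sideliftB.png")[100:340,200:500]
cv2.imwrite("pics/liftB.png",cv2.resize(np.hstack([a,b]),(800,320)))
E
```

```text
up t 7.28 tcp [ 0.4904 -0.0597  0.1625] F [ 0.75  0.41 -2.88] T [-0.13   0.671 -0.038] w 0.0435
feel t 8.21 tcp [ 0.45   -0.1592  0.2587] F [-0.06  0.64 -3.68] T [-0.01   0.136  0.027] w 0.0436
[ 7.7500e-02 -1.0000e-03 -2.8305e+00] [-0.006   0.1183  0.0054] [0.5143 0.4626 0.5434] [0.0338 0.0264 0.0302]
9.55
```

View pics/liftB.png

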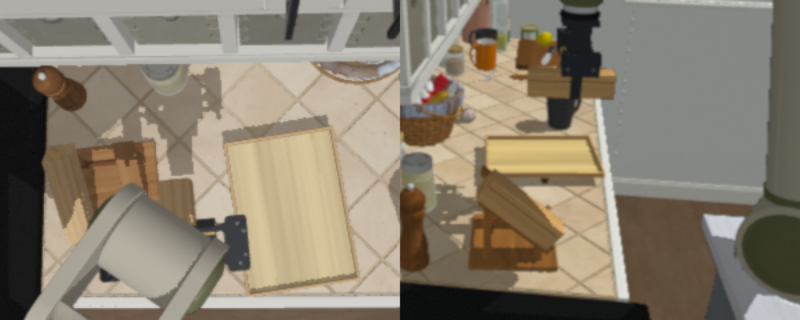

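The right case is held level in the grip, at about (565,80) in the right half. Fz changed by -2.8 N and Ty by about -0.03 N m, so the weight is 11 mm towards -x, with 3 mm noise. I'll take more samples.

```bash
python3 - <<'E'
from h import *
a=[r.state() for _ in range(5)]; print([round(s["wrist_torque"][1],4) for s in a],a[-1]["t"]-a[0]["t"])
v=[]
for _ in range(60):
    r.wait(.01); s=r.state(); v.append(np.r_[s["wrist_torque"],s["wrist_force"]])
v=np.array(v); print(v.mean(0).round(4),v.std(0).round(4)); x=v[:,1]-v[:,1].mean(); print("acf",[(x[k:]*x[:-k]).mean()/x.var() for k in(1,2,4)], s["t"])
E
```

```text
[np.float64(0.1551), np.float64(0.1551), np.float64(0.1551), np.float64(0.1551), np.float64(0.1551)] 0.0
[-6.7000e-03  1.2360e-01 -2.1000e-03 -4.4200e-02  2.3500e-02 -2.9776e+00] [0.0303 0.0292 0.0258 0.5103 0.4746 0.4728]
acf [np.float64(-0.006580806668269316), np.float64(0.03506115420792788), np.float64(-0.06361400233480896)] 10.15
```

Averaging gives an offset of -9.7 ± 2.6 mm, against a tolerance of 10 mm. I'll carry B over the tray's right side with the grip at tray x = +10 mm, and check it with pictures before lowering.

```bash
cat >> h.py <<'E'
def trayp(x,y): 
    c,s=np.cos(TYAW),np.sin(TYAW); return TRAY+[c*x-s*y,s*x+c*y]
def meas(n=60):
    v=[]
    for _ in range(n):
        r.wait(.01); s=r.state(); v.append(np.r_[s["wrist_torque"],s["wrist_force"]])
    return np.mean(v,0)
def two(tag,bx=(100,340,150,450),sx=(100,340,200,500)):
    pic(tag); a=cv2.imread(f"pics/top{tag}.png")[bx[0]:bx[1],bx[2]:bx[3]];b=cv2.imread(f"pics/side{tag}.png")[sx[0]:sx[1],sx[2]:sx[3]]
    cv2.imwrite(f"pics/{tag}.png",cv2.resize(np.hstack([a,b]),(800,320),interpolation=cv2.INTER_CUBIC))
E
python3 - <<'E'
from h import *
q,C=quat(TYAW,0,1); xy=trayp(.010,-.041); print(xy)
r.reach([*xy,.12],q); show("over")
r.move_linear([*xy,.065],max_speed=.1); r.wait(.1); print(meas(30).round(3)); show("low"); two("overB")
E
```

```text
[ 0.52197562 -0.36406123]
over t 11.16 tcp [ 0.5224 -0.3634  0.1211] F [ 0.22  0.92 -2.18] T [0.07  0.097 0.021] w 0.0435
[-7.000e-03  1.190e-01 -3.000e-03  7.100e-02  5.700e-02 -3.023e+00]
low t 12.21 tcp [ 0.522  -0.3641  0.0653] F [-0.43 -0.28 -3.22] T [-0.025  0.12   0.013] w 0.0438
```

View pics/overB.png

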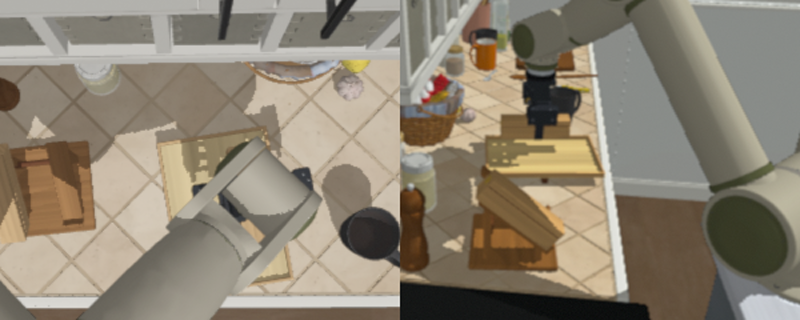

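```bash
python3 - <<'E'
from h import *
a=cv2.imread("pics/sideoverB.png")[160:250,240:380]; cv2.imwrite("pics/z1.png",cv2.resize(a,None,fx=5.5,fy=5.5,interpolation=cv2.INTER_CUBIC))
# expected case corners if mid as planned
C=Rn.from_euler("Z",TYAW).as_matrix()
L=np.array([[sx*.085,.022,sz*.025] for sx in(1,-1) for sz in(1,-1)])
s=r.state()["tool_pos"]
print(((proj("side",L@C.T+s+[0,0,G-.006])-[240,160])*5.5).round(0).tolist())
E
```

```text
[[209.0, 183.0], [207.0, 259.0], [496.0, 184.0], [489.0, 259.0]]
```

View pics/z1.png

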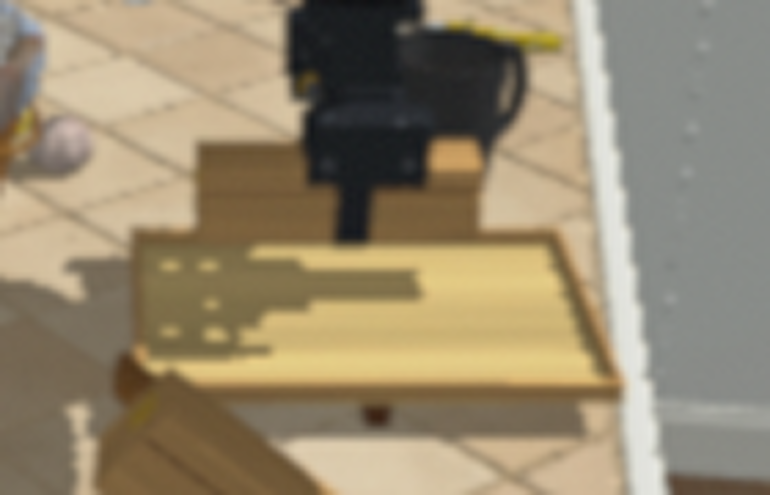

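```bash
python3 - <<'E'
from h import *
a=cv2.imread("pics/sideoverB.png")[178:212,270:335]; a=cv2.convertScaleAbs(a,alpha=1.6); cv2.imwrite("pics/z2.png",cv2.resize(a,None,fx=12,fy=12,interpolation=cv2.INTER_NEAREST))
f=lambda X:((proj("side",X)-[270,178])*12).round(0).tolist()
s=r.state()["tool_pos"]; C=Rn.from_euler("Z",TYAW).as_matrix()
print("tcp",f(s),"finger near face tip",f(s+C@[0,.0395,0]), "far rim outer/inner top",[f(np.r_[trayp(0,y),.035]) for y in(-.1,-.094)])
print("case near: lid, seam, bottom",[f(s+C@[-.03,.022,G-.006+z]) for z in(.025,.009,-.025)],"far lid",f(s+C@[-.03,-.022,G-.006+.025]))
E
```

```text
tcp [[395.0, 274.0]] finger near face tip [[409.0, 338.0]] far rim outer/inner top [[[403.0, 278.0]], [[405.0, 287.0]]]
case near: lid, seam, bottom [[[520.0, 185.0]], [[516.0, 238.0]], [[509.0, 350.0]]] far lid [[501.0, 118.0]]
```

View pics/z2.png

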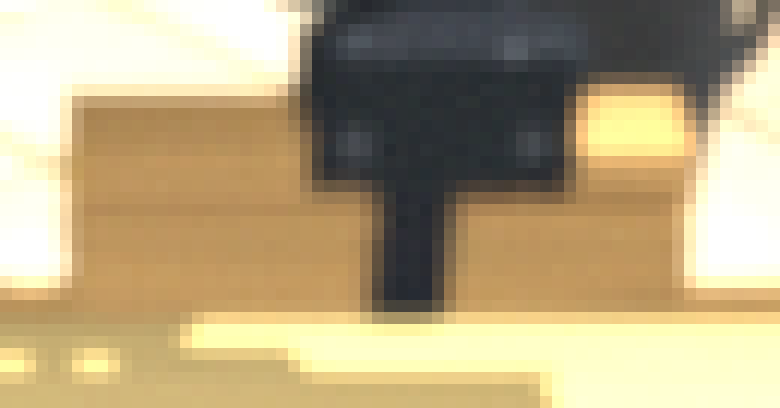

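Against the projection of my model, the held case and fingers appear about 2.5 px high in the side view, and the tray rim about 1.5 px low. Before lowering, I'll check both cameras using the fingertips, whose position is known.

```bash
python3 - <<'E'
from h import *
m,y=CASE["B"]; q,C=quat(y,P40,1); p=np.array([.4975,-.0596,.1562])
for n,(x0,y0),tag in(("top",(130,200),"toppre"),("side",(250,120),"sidepre")):
    a=cv2.imread(f"pics/{tag}.png")[y0:y0+110,x0:x0+150]; a=cv2.convertScaleAbs(a,alpha=1.5)
    a=cv2.resize(a,None,fx=5,fy=5,interpolation=cv2.INTER_CUBIC)
    for s in(-1,1):
        for d in (.044,.0615):
          X=p+C[:,1]*s*d
          for w in(-.009,.009):
            u=((proj(n,X+C[:,0]*w)[0]-[x0,y0])*5); cv2.circle(a,tuple(int(v) for v in u),3,(0,0,255),-1)
    cv2.imwrite(f"pics/v{n}.png",a)
E
```

```text
(no output)
```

View pics/vtop.png

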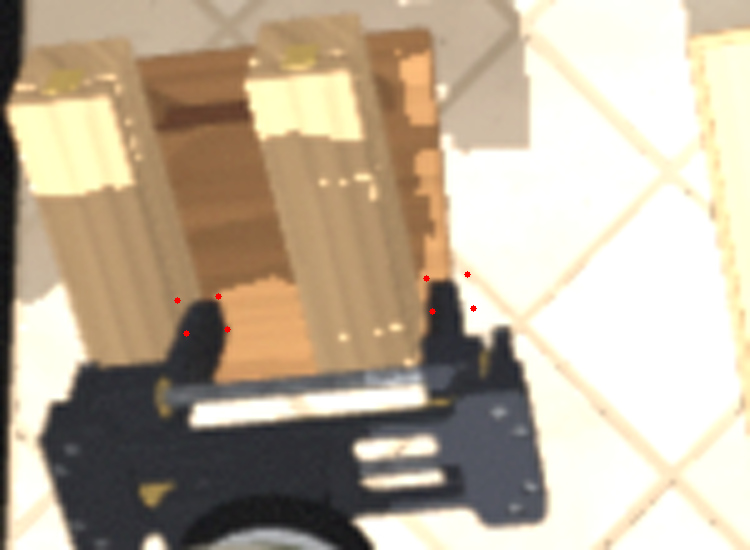

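View pics/vside.png

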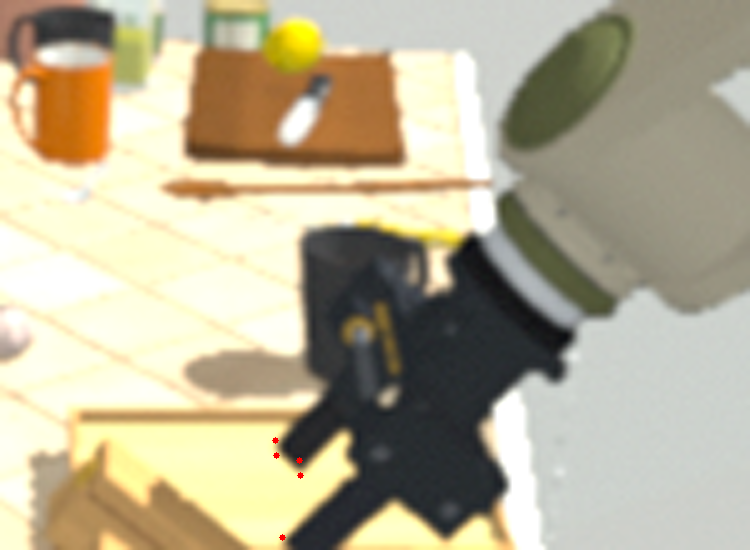

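```bash
python3 - <<'E'
from h import *
s=r.state()["tool_pos"]; C=Rn.from_euler("Z",TYAW).as_matrix()
for n,(x0,y0),(w,h) in(("top",(250,170),(150,110)),("side",(250,170),(130,90))):
    a=cv2.imread(f"pics/{n}overB.png")[y0:y0+h,x0:x0+w]; a=cv2.convertScaleAbs(a,alpha=1.4)
    a=cv2.resize(a,None,fx=5,fy=5,interpolation=cv2.INTER_CUBIC)
    def dots(Xs,col):
        for u in (proj(n,np.array(Xs))-[x0,y0])*5+2.5: cv2.circle(a,tuple(int(v) for v in u),3,col,-1)
    dots([s+C@[x,k*.0395,0] for x in(-.009,.009) for k in(-1,1)],(0,0,255))
    dots([s+C@[x,y,G-.006+z] for x in(-.085,.085) for y in(-.022,.022) for z in(-.025,.025)],(255,0,0))
    dots([np.r_[trayp(x,y),.035] for x in(-.138,0,.138) for y in(-.1,0,.1)],(0,200,0))
    cv2.imwrite(f"pics/w{n}.png",a)
E
```

```text
(no output)
```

View pics/wtop.png

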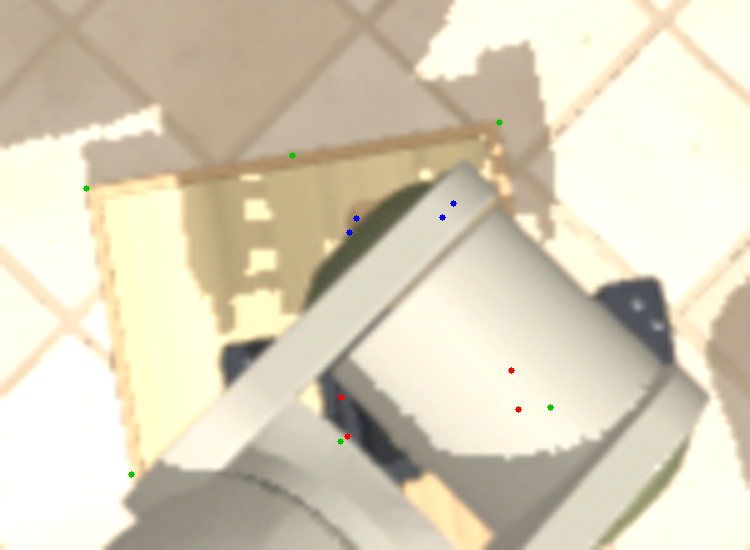

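View pics/wside.png

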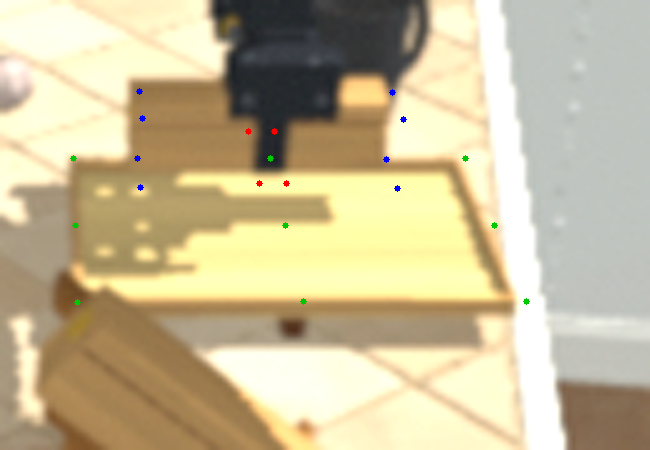

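Findings from the overlays:
- **Tray:** my outline is within about 1 px in both views.
- **Fingertips:** they agree in the pre-grasp picture.
- **Case:** it sits about 8 mm deeper between the fingers than assumed, with its bottom roughly level with the TCP, and about 5 mm towards +x. Contact should therefore come at TCP z of about 0.025.

Next I'll measure the foot's x directly from its dark near end in the side view.

```bash
python3 - <<'E'
from h import *
a=cv2.imread("pics/sideoverB.png").astype(int)
reg=a[230:240,295:322]; print(reg.sum(2))
b=cv2.imread("pics/side0.png").astype(int)[230:240,295:322]; print(b.sum(2))
for u in((305.5,234),(308.5,235),(311,234)):
    o,d=ray("side",u); # plane tray y=+.09
    nrm=np.array([-np.sin(TYAW),np.cos(TYAW),0]); p0=np.r_[trayp(0,.09),0]
    X=o+d*(nrm@(p0-o))/(nrm@d); print(u,X.round(4),"tray x",(np.array([np.cos(TYAW),np.sin(TYAW)])@(X[:2]-TRAY)).round(4))
E
```

```text
[[320 321 324 322 321 324 318 321 318 319 320 320 320 319 320 320 321 319
  317 317 317 315 315 315 316 315 315]
 [270 272 271 271 269 270 277 273 273 278 274 273 273 275 276 274 275 277
  274 273 275 274 276 274 275 275 276]
 [281 280 281 283 283 283 286 286 291 286 273 268 265 266 267 269 279 284
  287 292 289 287 288 290 288 287 288]
 [318 317 322 318 318 319 321 321 322 312 281 243 234 233 230 245 276 302
  309 311 311 309 310 311 305 306 305]
 [340 338 338 342 337 341 339 337 330 315 264 191 157 152 157 191 257 302
  312 319 316 316 314 312 311 309 308]
 [340 339 340 337 337 335 337 335 323 313 267 186 129 115 125 183 263 305
  306 307 312 314 312 312 309 309 306]
 [339 338 333 327 323 323 330 334 336 326 288 217 154 134 144 206 279 316
  314 306 302 302 302 308 308 309 311]
 [335 334 326 314 315 323 332 332 336 336 321 276 232 219 225 257 297 321
  322 313 302 300 296 305 309 312 313]
 [341 342 338 341 343 350 350 351 349 351 350 337 332 331 329 335 341 341
  340 332 331 322 318 315 317 315 311]
 [440 441 443 445 447 445 445 445 443 445 443 442 440 439 438 439 440 434
  433 427
[... 619 characters left out ...]
73 474 472 464 458 450 425 372 287 199 183 245 281
  282 287 290 290 289 287 285 287 285]
 [249 260 295 350 414 454 472 475 472 466 461 453 433 389 312 259 279 293
  290 284 283 280 281 284 288 287 286]
 [247 249 257 284 333 397 447 472 475 475 464 463 456 438 401 357 337 318
  299 288 281 273 275 282 287 287 289]
 [241 247 251 256 279 315 379 438 467 476 475 467 462 456 443 426 401 361
  322 311 306 299 293 292 294 289 292]
 [221 241 250 254 260 271 305 363 424 461 474 475 472 465 460 452 434 411
  384 381 390 390 392 385 365 333 310]]
(305.5, 234) [ 0.5048 -0.2342  0.0145] tray x 0.0123
(308.5, 235) [ 0.4953 -0.2356  0.0109] tray x 0.0027
(311, 234) [ 0.4878 -0.2367  0.0145] tray x -0.0049
```

The foot's near end is at column 308.0. That puts it at +4 mm in my tray frame by the side view, while the top view gives 0 or slightly negative. I'll split this at +1.5 mm, place the grip at x = +11.5 mm, and lower in steps while watching the force.

```bash
cat >> h.py <<'E'
def lower(xy,z0,z1,base,step=.001,thr=.9):
    z=z0; r.move_linear([*xy,z],max_speed=.06)
    while z>z1:
        m=meas(10)
        if m[5]-base>thr: break
        z-=step; r.move_linear([*xy,z],max_speed=.03)
    print("z",z,meas(15).round(3)); show("low")
E
python3 - <<'E'
from h import *
lower(trayp(.0115,-.041),.033,.0225,-2.95)
two("downB")
E
```

```text
z 0.027999999999999997 [-0.001  0.135 -0.012 -0.058  0.489  0.614]
low t 14.87 tcp [ 0.5236 -0.364   0.0283] F [-0.34  1.2   0.67] T [-0.041  0.116  0.01 ] w 0.0436
```

View pics/downB.png

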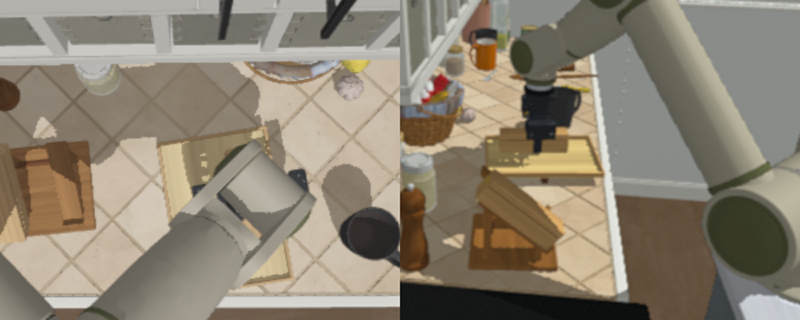

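Contact came at TCP z 0.028. The tray now carries the case, and the torque is back near its unloaded value. I'll release, opening only as far as needed.

```bash
python3 - <<'E'
from h import *
r.command_gripper(.058,f_grip=50); show("open"); two("relB",sx=(150,270,240,390))
E
```

```text
open t 15.38 tcp [ 0.5234 -0.3639  0.028 ] F [ 0.48 -0.08  0.37] T [-0.034  0.176  0.029] w 0.0582Traceback (most recent call last):
  File "<stdin>", line 2, in <module>
  File "h.py", line 48, in two
    cv2.imwrite(f"pics/{tag}.png",cv2.resize(np.hstack([a,b]),(800,320),interpolation=cv2.INTER_CUBIC))
                                             ~~~~~~~~~^^^^^^^
    return _nx.concatenate(arrs, 1, dtype=dtype, casting=casting)
           ~~~~~~~~~~~~~~~^^^^^^^^^^^^^^^^^^^^^^^^^^^^^^^^^^^^^^^
ValueError: all the input array dimensions except for the concatenation axis must match exactly, but along dimension 0, the array at index 0 has size 240 and the array at index 1 has size 120
```

```bash
python3 - <<'E'
import cv2
a=cv2.imread("pics/siderelB.png")[165:260,245:375]; cv2.imwrite("pics/relB2.png",cv2.resize(cv2.convertScaleAbs(a,alpha=1.4),None,fx=6,fy=6,interpolation=cv2.INTER_CUBIC))
E
```

```text
(no output)
```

View pics/relB2.png

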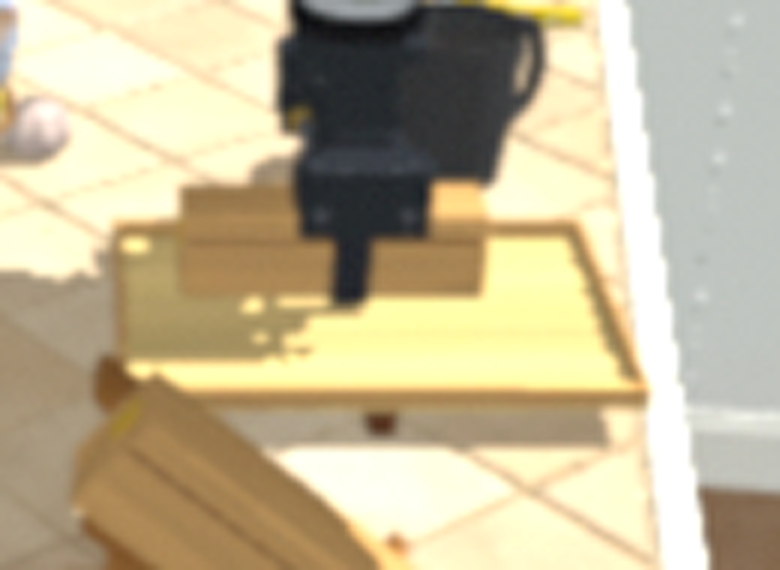

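The tray is level: its near edge runs from (120,395) to (645,398). The case lies on the floor. I'll raise the hand, re-measure the unloaded baseline in the feel pose with more samples, and go to the left case.

The first grasp sat about 6 mm too deep and 5 mm towards -x, so I'll correct case A's grasp point from that.

```bash
python3 - <<'E'
from h import *
s=r.state()["tool_pos"]
r.move_linear([s[0],s[1],s[2]+.02],max_speed=.05); r.move_linear([s[0],s[1],.14],max_speed=.15); r.command_gripper(.088)
q,C=quat(.079,0,1); r.reach(FEEL,q); r.wait(.3); print("base",meas(80).round(4)); show("feel"); pic("feel2")
m,y=CASE["A"]; q,C=quat(y,P40,1); p=tcp(m,C)+C[:,0]*.004
r.reach(p+C[:,2]*.10,q); show("pre"); two("preA",bx=(100,340,100,400))
E
```

```text
base [-0.0135  0.1529  0.002  -0.022  -0.0075  0.0053]
feel t 19.34 tcp [ 0.45 -0.16  0.26] F [-0.24  0.46  0.93] T [-0.032  0.159  0.063] w 0.0883
pre t 20.42 tcp [0.4865 0.0407 0.1684] F [-0.01  0.4   0.92] T [-0.021  0.427 -0.031] w 0.0878
```

View pics/preA.png

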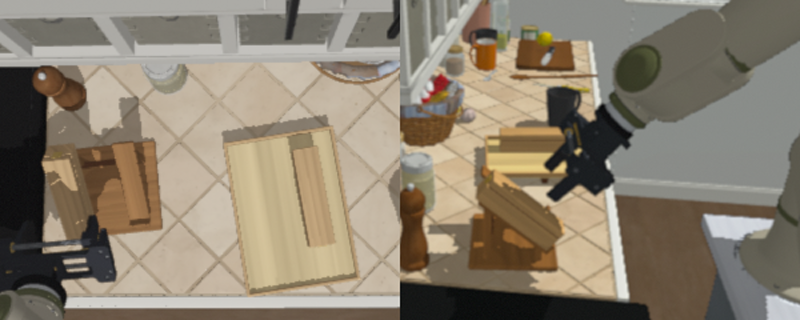

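Baseline Ty is 0.153, so B's weight is 10.6 ± 1.5 mm towards -x of its grip, close to the first estimate. The picture shows the tray standing level with case B in it at about (313,195), and the hand over the left case. I'll grasp A.

```bash
python3 - <<'E'
from h import *
m,y=CASE["A"]; q,C=quat(y,P40,1); p=tcp(m,C)+C[:,0]*.004
r.move_linear(p+C[:,2]*.04); show("a")
r.move_linear(p+C[:,2]*.008,max_speed=.06); show("b")
r.command_gripper(.030,f_grip=50); show("grip")
r.move_linear(p+C[:,2]*.10,max_speed=.12); show("up")
q,C=quat(.079,0,1); r.reach(FEEL,q); show("feel")
r.wait(.3); v=meas(80); print("load",v.round(4),"com x",(v[1]-.1529)/-v[5]); two("feelA"); show("")
E
```

```text
a t 21.07 tcp [0.5243 0.0439 0.1219] F [ 0.51 -0.39  0.14] T [-0.048  0.418 -0.025] w 0.0882
b t 21.75 tcp [0.5446 0.0457 0.0978] F [-0.83  0.44  0.5 ] T [-0.04   0.484 -0.023] w 0.0881
grip t 22.48 tcp [0.5446 0.0458 0.0972] F [-0.48  0.1   0.92] T [-0.026  0.39   0.069] w 0.0438
up t 23.4 tcp [0.4856 0.0411 0.1671] F [-1.03  0.05 -2.25] T [-0.063  0.681  0.005] w 0.0437
feel t 24.38 tcp [ 0.4502 -0.159   0.2589] F [ 0.18  0.92 -3.66] T [ 0.067  0.099 -0.027] w 0.044
load [-1.9000e-03  6.2900e-02 -8.9000e-03 -1.4400e-02  9.9900e-02 -3.0448e+00] com x -0.02956696517548116
 t 25.44 tcp [ 0.45 -0.16  0.26] F [ 1.23  0.16 -2.92] T [0.018 0.097 0.005] w 0.0439
```

View pics/feelA.png

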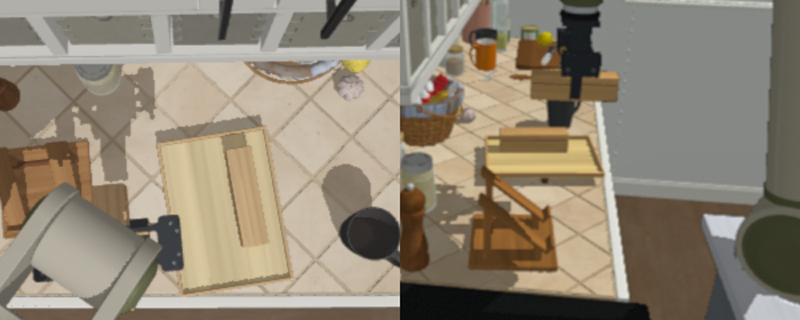

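Case A's weight is 29.6 mm towards -x of the grip. In the side view the held case may droop slightly to the right, around (575,80), so I'll compare it with B's picture. I'll also re-measure the tray and case B in the clear top view.

```bash
python3 - <<'E'
from h import *
a=cv2.imread("pics/sidefeelA.png")[135:200,285:375]; b=cv2.imread("pics/sideliftB.png")[135:200,285:375]
cv2.imwrite("pics/z3.png",cv2.resize(cv2.convertScaleAbs(np.vstack([a,b]),alpha=1.5),None,fx=4.5,fy=4.5,interpolation=cv2.INTER_CUBIC))
c=cv2.imread("pics/topfeelA.png")[185:330,255:385]; cv2.imwrite("pics/z4.png",cv2.resize(cv2.convertScaleAbs(c,alpha=1.3),None,fx=4,fy=4,interpolation=cv2.INTER_CUBIC))
E
```

```text
(no output)
```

View pics/z3.png

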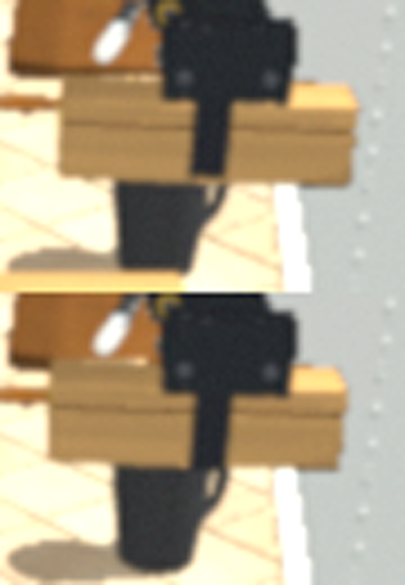

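View pics/z4.png

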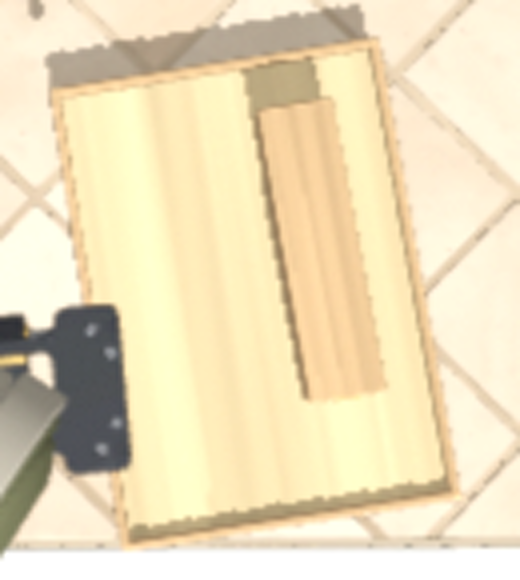

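Both cases hang nearly level, with seam slopes of 0.038 and 0.028 that are mostly perspective. In the top zoom, the B lid corners are (258,108), (333,98), (386,388), (307,400), and the tray corners are (52,93), (378,41), (456,490), (127,545).

```bash
python3 - <<'E'
from h import *
f=lambda P,z:np.array([onz("top",np.array(p)/4+[255,185],z)[:2] for p in P])
t=f([(52,93),(378,41),(456,490),(127,545)],.035); b=f([(258,108),(333,98),(386,388),(307,400)],.075)
e=t[0]+t[1]-t[2]-t[3]; yw=np.arctan2(e[1],e[0]); c=t.mean(0); print("tray",c,yw)
d=b.mean(0)-c; R=np.array([[np.cos(yw),np.sin(yw)],[-np.sin(yw),np.cos(yw)]]); eb=b[0]+b[1]-b[2]-b[3]
print("B in tray",R@d,"yaw",np.arctan2(eb[1],eb[0])-yw, "expected grip",trayp(.0115,-.041),"B mid",b.mean(0))
E
```

```text
tray [ 0.50737518 -0.32608501] 0.14974836601481417
B in tray [ 0.01611818 -0.03956129] yaw 7.95783292801e-05 expected grip [ 0.523459   -0.36383855] B mid [ 0.5292151 -0.3627989]
```

B lies at tray x +16 mm, y -40 mm, with no yaw error. Its weight is therefore at -0.1 mm from the tray's middle. A goes at grip x = +31 mm, y = +42 mm.

```bash
python3 - <<'E'
from h import *
q,C=quat(TYAW,0,1); xy=trayp(.031,.042)
r.reach([*xy,.13],q); show("over")
r.move_linear([*xy,.065],max_speed=.1); show("")
lower(xy,.042,.026,-3.0); pic("downA")
a=cv2.imread("pics/sidedownA.png")[165:260,245:375]; cv2.imwrite("pics/downA2.png",cv2.resize(cv2.convertScaleAbs(a,alpha=1.4),None,fx=6,fy=6,interpolation=cv2.INTER_CUBIC))
E
```

```text
over t 26.23 tcp [ 0.5306 -0.2785  0.1311] F [-0.05 -0.52 -2.87] T [-0.01  -0.013 -0.018] w 0.0435
 t 27.03 tcp [ 0.5308 -0.2791  0.0658] F [-0.04 -0.29 -2.62] T [-0.013  0.098  0.045] w 0.0437
z 0.032999999999999995 [ 0.204  0.432  0.014 -0.874  2.362  5.807]
low t 30.77 tcp [ 0.5306 -0.2789  0.0335] F [-0.88  2.09  5.72] T [0.218 0.493 0.024] w 0.0436
```

View pics/downA2.png

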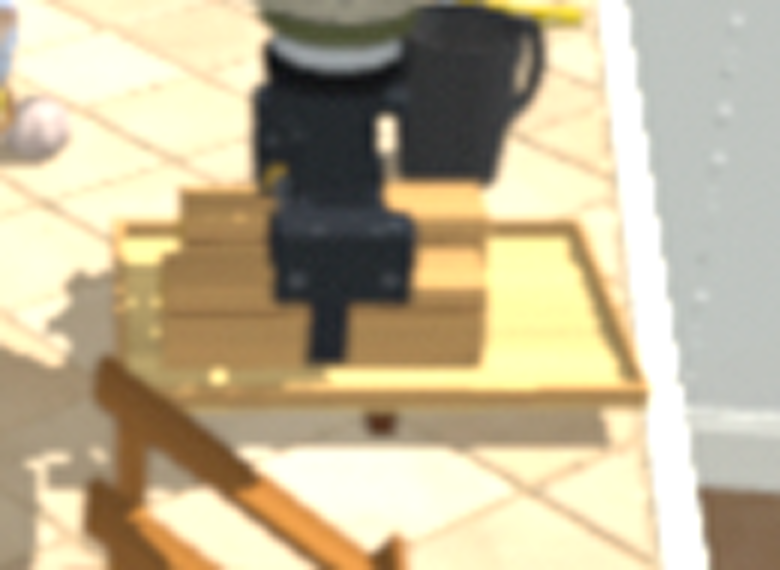

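Case A is down with a firm 9 N push, and the tray is level with its near edge at row about 397. I'll back off 0.6 mm and release.

```bash
python3 - <<'E'
from h import *
s=r.state()["tool_pos"]
r.move_linear([*trayp(.031,.042),.0336],max_speed=.02); print(meas(15).round(3))
r.command_gripper(.058); show("open"); r.wait(.2)
pic("relA")
a=cv2.imread("pics/siderelA.png")[165:260,245:375]; cv2.imwrite("pics/relA2.png",cv2.resize(cv2.convertScaleAbs(a,alpha=1.4),None,fx=6,fy=6,interpolation=cv2.INTER_CUBIC))
E
```

```text
[0.043 0.143 0.026 0.187 0.928 1.503]
open t 31.66 tcp [ 0.5304 -0.2789  0.0335] F [ 0.44 -1.09 -0.29] T [-0.011  0.132 -0.009] w 0.0581
```

View pics/relA2.png

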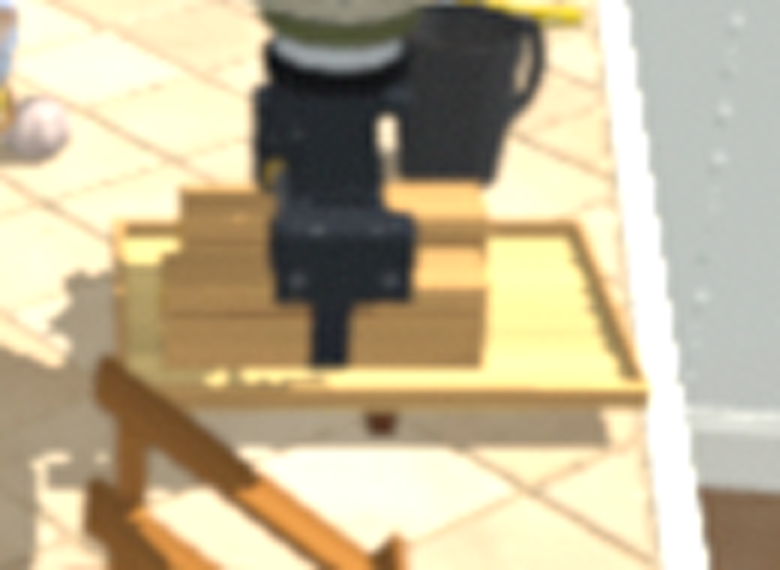

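The tray stays level after release. I'll raise the hand and check from both cameras.

```bash
python3 - <<'E'
from h import *
s=r.state()["tool_pos"]
r.move_linear([s[0],s[1],s[2]+.02],max_speed=.05); r.move_linear([s[0],s[1],.16],max_speed=.15)
q,C=quat(.079,0,1); r.reach([.38,-.05,.3],q); r.wait(.5); show("away"); pic("end")
c=cv2.imread("pics/topend.png")[185:330,255:385]; a=cv2.imread("pics/sideend.png")[165:260,245:375]
cv2.imwrite("pics/end_t.png",cv2.resize(cv2.convertScaleAbs(c,alpha=1.3),None,fx=4,fy=4,interpolation=cv2.INTER_CUBIC))
cv2.imwrite("pics/end_s.png",cv2.resize(cv2.convertScaleAbs(a,alpha=1.4),None,fx=6,fy=6,interpolation=cv2.INTER_CUBIC))
E
```

```text
away t 35.04 tcp [ 0.38   -0.0501  0.2999] F [-0.23  0.42 -0.73] T [0.024 0.105 0.005] w 0.0579
```

View pics/end_t.png

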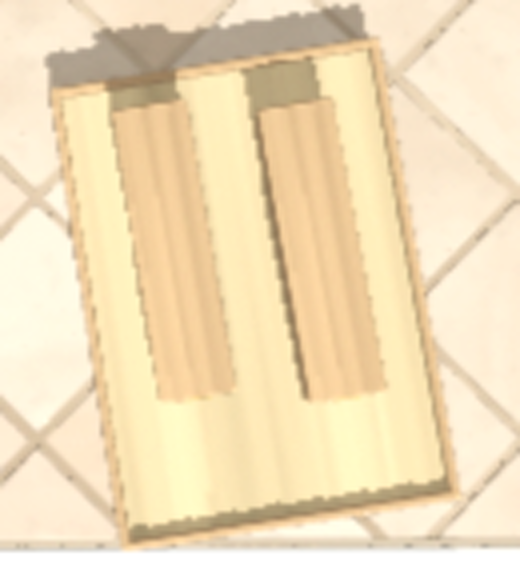

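View pics/end_s.png

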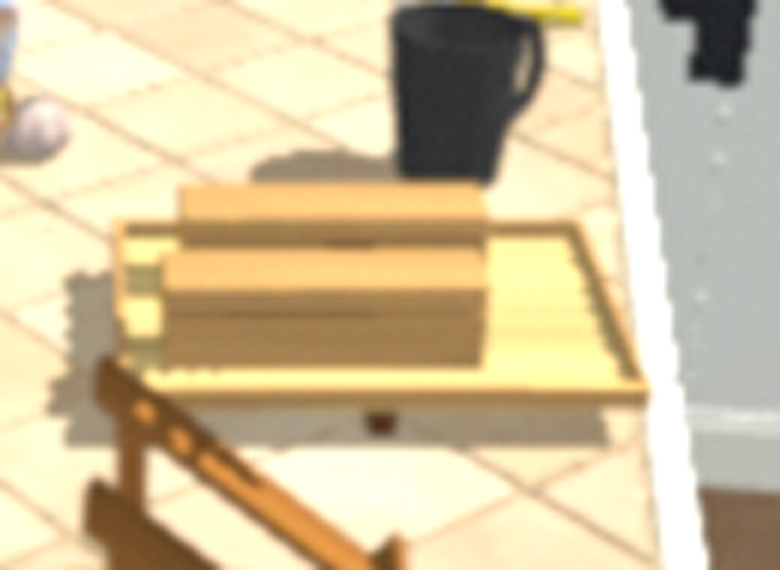

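View pics/topend.png

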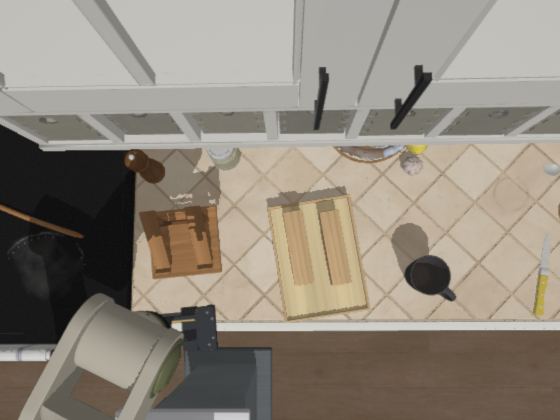

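Both cases lie lengthwise in the level tray. A's lid corners are (113,107), (188,98), (234,388), (160,400). The tray corners have not moved, and the jar, mug and mill are where they were. One last numeric check, then I hand in.

```bash
python3 - <<'E'
from h import *
f=lambda P,z:np.array([onz("top",np.array(p)/4+[255,185],z)[:2] for p in P])
t=f([(52,93),(378,41),(456,490),(127,545)],.035); b=f([(113,107),(188,98),(234,388),(160,400)],.075)
e=t[0]+t[1]-t[2]-t[3]; yw=np.arctan2(e[1],e[0]); c=t.mean(0)
R=np.array([[np.cos(yw),np.sin(yw)],[-np.sin(yw),np.cos(yw)]]); eb=b[0]+b[1]-b[2]-b[3]
print("A in tray",R@(b.mean(0)-c),"yaw",np.arctan2(eb[1],eb[0])-yw)
d=cv2.absdiff(cv2.imread("pics/top0.png"),cv2.imread("pics/topend.png")).max(2)
print("mug diff",d[250:300,400:460].max(),"jar",d[140:170,208:240].max())
print(r.hand_in()); 
E
```

```text
A in tray [0.02947484 0.04293832] yaw -0.005097309964460506
mug diff 7 jar 60
the job is handed in; nothing more can be done
None
```

Both cases are in the tray, flat, lid up and side by side. The tray stood level in the last pictures. I handed the job in after about 35 s of the 67 s; no verdict is reported.

I lifted each case off the stand, felt its weight at the wrist, and set it down with that weight over the foot:

| Case | Weight, from the grip point | Final x in tray | Final y in tray | Yaw to tray |
|---|---|---|---|---|
| Right bay | about 10.6 mm towards the robot | +16 mm | -40 mm | 0.000 rad |
| Left bay | about 29.6 mm towards the robot | +29 mm | +43 mm | -0.005 rad |

**Last checks:** The tray corners were at the same pixels as before, and the arm was clear of everything. The mug's image was unchanged.

**Checks that disagreed or are unproven:**
- **Foot position:** the side view put the foot about 4 mm off my first tray centre, and the top view 0–1.5 mm off. I used about 1.4 mm.
- **First grasp:** it sat about 6–8 mm deeper and 5 mm further along the case than planned. I corrected the second grasp for this.
- **Second set-down:** the case met the floor with about 9 N in the last 1 mm step, so I backed off before releasing. The tray stayed level.
- **Jar:** its picture differed in places (up to 60 of 255). I put this down to shadows from the removed cases, because it had not visibly moved and the arm never went near it. I did not measure its position again.
- **Mill:** I checked it only by eye.

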